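Ring for the dispenser and point out two medicines

TASK

At the dispensary desk, press the desk bell's plunger right down and let it come up again; then point with the fingertips, from straight above and only a few centimetres over the middle of its cap, at the white jar with the square body for two seconds, and then in the same way at the tallest amber bottle in the cardboard tray for two seconds. Finish still pointing at that amber bottle; the bell is the only thing to press. Touch or move none of the bottles, jars and other things, and do not dip the fingers low over the wrong containers.

Things in the scene. Friction and masses are not known exactly. Their poses are not given: they have to be found in the camera images.
- bell_top (a point): centre of the top face of the desk bell's plunger, a steel disc of 22 mm diameter that stands 62 mm above the desk on top of the bell. The bell is a round steel dome, 72 mm across and 45 mm high, on an 80 mm round foot, fixed to the desk. Its position changes from start to start. z is up
- plunger (a joint): travel of the bell's plunger in m: 0 up, 0.006 fully down (the bell rings from 0.004). It is pressed straight down and springs back; the spring takes 2 N to start and 5 N to be fully down, where the disc is still 11 mm above the dome
- square_jar: the white plastic jar with a square body (72 x 72 mm, 84 mm high, rounded edges), round neck and a round white screw cap 54 mm in diameter; 115 mm high in all, loose. Origin: centre of its underside, z up. It stands on the desk in a row of three white containers (places vary)
- square_jar_cap (a point): centre of the top face of the square jar's cap, 115 mm above the desk
- round_tub: wide, low, round white tub: diameter 80 mm, white cap of 68 mm, 85 mm high, loose. Origin: centre of its underside. One of the row of three white containers
- tall_white_bottle: slim round white bottle: diameter 60 mm, white cap of 36 mm, 135 mm high, loose. Origin: centre of its underside. One of the row of three white containers
- tray: open cardboard tray fixed to the desk, 110 x 260 mm, 45 mm high, walls 4 mm, split along its length (its own y) into three compartments, each holding one amber bottle with a white cap. Origin: centre of its underside
- amber_tall: the tallest of the three amber glass bottles in the tray: diameter 52 mm, 130 mm high, white cap of 32 mm diameter, loose. Origin: centre of its underside, 4 to 5 mm above the desk, z up. Which compartment it is in varies
- amber_tall_cap (a point): centre of the top face of the tallest amber bottle's cap, 130 mm above its underside (about 135 mm above the desk)
- amber_middle: middle amber bottle in the tray: diameter 48 mm, 100 mm high, white cap of 30 mm, loose. Origin: centre of its underside
- amber_short: shortest amber bottle in the tray: diameter 44 mm, 78 mm high, white cap of 30 mm, loose. Origin: centre of its underside
- pen_cup: white ceramic cup, 74 mm across, 85 mm high, with pens that stand up to 140 mm, loose bystander. Origin: centre of its underside
- stapler: black and steel stapler, 110 x 34 x 47 mm, loose bystander, lying along its x. Origin: centre of its underside
- carton: paper-white medicine carton lying flat, 50 x 110 x 35 mm, loose bystander. Origin: centre of its underside
- carton_long: brown medicine carton lying flat, 45 x 150 x 30 mm, loose bystander. Origin: centre of its underside
Not all that is in view belongs to the job. Leave any pink, red or turquoise look-alike of the square_jar alone.

How it is judged:
By the outcome, as a careful person would: the job done as asked, in the order asked, and still so for the second after the job is handed in, with the robot touching nothing.
It also fails if it takes over 48 s, if anything falls off the work surface, if the arm or the gripper's body presses on something with over 40 N, if the wrist force passes 120 N, or if a joint passes its speed limit or range.

ROBOT

A 6-joint arm with a two-finger parallel gripper is mounted at the origin on the work surface. World frame = base frame: x ahead of the robot, y to its left, z up, the work surface at z = 0. Lengths are in m, angles in rad, forces in N, time in s.
With the tool pointing down it reaches from about 0.35 to 0.975 m from the base axis. Payload 4.9 kg.
Tool frame: the origin (TCP) lies midway between the tips of the shut fingers; the grasp point (between the pads) lies 19 mm behind it; z points along the fingers, y is the direction in which the jaws open and shut (so a half turn about z gives the same grasp; the last joint's range is limited). The gripper opens to 85 mm and grips with 20 to 120 N. Pads are 22 mm wide; open, the fingers measure 114 mm over their backs; the gripper's body (76 mm by 85 mm) begins 54 mm behind the grasp point. The pads swing forward as they close: fully open they stand 13 mm farther back than shut.
Start: joints at [1.082, 0.053, 1.613, -0, 1.476, -0.119], TCP at [0.226, 0.583, 0.231] pointing down, gripper open.
Joint ranges: [-3.01, 3.01], [-1.01, 2.22], [0.06, 2.58], [-1.02, 4.17], [0.09, 2.62], [-3.14, 3.14]. Speed limits (rad/s): [2.57, 2.57, 3.14, 3.14, 3.14, 3.14].

INTERFACE

Orientations are given as a unit quaternion [w, x, y, z].
In Python, from plant import state, grab_frame, camera_params, job_done, boxes_of gives the robot as it stands.
- The arm moves only by the tool step_arm, never from a script. Its argument "steps" is a list of rows, each a list of 4 numbers: the shift along the tool's x, y, z in mm, then the turn about the tool's z in degrees. A call has 1 to 8 rows; each row shifts and turns the pose as measured when the row begins, along the tool's axes as they then stand; what a row does not reach is not made up. A row lasts 1/10 s, in which the tool goes at most 50 mm and 8.59 degrees, less where a joint would pass 70% of its speed; a pose out of reach is approached as far as the arm can. A call is refused whole if a number of a shift passes 50 or a number of a turn 8.59, either way. A call with a gripper value outside its range is refused whole. "claw" is the opening in per cent of the stroke, from 0 (shut) to 100 (fully open), set as the call begins (left out, the last holds). The fingers move at their own pace and stop on an object; the grip force is fixed at half the most. Time passes only in rows, so rows that do not move let the fingers close. It gives the time, the measured TCP pose, the force and the opening at its end, in the units of the state.
- state(): the state, without advancing time (a new reading comes with each control period).
- grab_frame(name): name is "scene" or "top" or "wrist"; returns (picture, depth): 420x560x3 uint8, red, green, blue; 420x560 float32, m along the optical axis (not along the pixel's ray), 0 where there is no reading.
- camera_params(name): a dict with "mtx" (3x3 intrinsics, pixels), "k1" (the pictures are not rectified: a ray, as slopes to the right and down, at radius r is drawn at 1 + k1 r^2 times it, then the intrinsics apply), "extrinsics" (4x4, takes a point from camera to world coordinates); the wrist camera has in their place "T_tool_cam" (4x4, takes a point from camera to tool coordinates, whose origin is the TCP and whose axes are the flange's). Camera axes: x right, y down, z forward; pixel columns grow to the right and rows downward; lengths in m; the calibration is good to about 2 mm. A picture is of the moment at which its call begins: read the wrist's pose just before it. camera_params takes no time and is no camera call.
- job_done(): hands the job in, once; it reports no verdict.
Trained networks look in the newest picture that a camera, given by its name, has taken for a name from the list of things; names that differ only in an ending like _2 or _b are one class to them, and where a whole thing is asked for, a point or a joint stands for the part that bears it (a point fixed in the world has none). Each returns a list of dicts, best first, with "p" (0 to 1); they miss things now and then, are a little off and sometimes report something else, mostly with a low value. They report only what shows in the picture. A call takes as long as a camera call. They do not tell look-alikes from the thing itself.
- boxes_of(camera, label): "box" ([left, top, width, height] in pixels, round what is visible of it).
The state is a dict: "time": time; "joint_pos": joint angles; "joint_vel": joint speeds; "joint_efforts": joint torques, N m; "tool_pos": TCP position; "tool_rot": TCP orientation; "contact_force": force on the tool from outside, world axes, zero at the start; "ft_torque": the same for the moment, N m; "gripper_width": opening from 0.0 (shut) to 1.0 (fully open).
Only numpy, scipy, OpenCV 4.12 (cv2) and the standard library are available. Lean on these libraries where they do the work, as an engineer would, in place of code of your own. Each camera call takes 0.05 s, during which the arm holds its last target. There are 200 camera calls.

## Working session

There is one attempt and no reset: what is moved stays moved. The work goes in short steps, Python scripts to look and compute and a tool call to move; the robot and the scene stay as the last step left them, time stands still between calls to the robot, and variables do not carry over. Pictures are saved under pics/ and viewed, about 8 in all and at most 12, crops included, and the job is handed in when it is done.

Besides the shell and the picture viewer there is one more tool, called after "Call:" by a JSON object that holds its "name" and its "arguments", one argument or row to a line. step_arm: Moves the arm, as the interface text tells. Its arguments: {"type":"object","properties":{"steps":{"type":"array"},"claw":{"type":"number"}},"required":["steps"]}

```bash
mkdir -p pics; cat > h.py <<'E'
import numpy as np,cv2
from scipy.spatial.transform import Rotation as R
from plant import *
def pose():
    s=state();T=np.eye(4);q=s['tool_rot'];T[:3,:3]=R.from_quat([q[1],q[2],q[3],q[0]]).as_matrix();T[:3,3]=s['tool_pos'];return T
def grab(n):
    T=pose();p=camera_params(n);im,d=grab_frame(n)
    E=np.array(p['extrinsics']) if 'extrinsics' in p else T@np.array(p['T_tool_cam'])
    return im,d,p,E
def cloud(d,p,E):
    K=np.array(p['mtx']);h,w=d.shape
    u,v=np.meshgrid(np.arange(w),np.arange(h))
    pts=np.stack([u,v],-1).reshape(-1,1,2).astype(float)
    n=cv2.undistortPoints(pts,K,np.array([p['k1'],0,0,0.])).reshape(h,w,2)
    P=np.concatenate([n*d[...,None],d[...,None]],-1)@E[:3,:3].T+E[:3,3]
    P[d<=0]=np.nan
    return P
E
python3 - <<'E'
from h import *
print(state()['tool_pos'],state()['tool_rot'])
for c in ['scene','top']:
    im,d,p,E=grab(c);P=cloud(d,p,E);np.savez('/tmp/%s.npz'%c,im=im,P=P)
    cv2.imwrite('pics/%s0.png'%c,im[...,::-1])
    print(c,E[:3,3].round(2))
    for l in ['bell_top','plunger','square_jar','amber_tall','round_tub','tall_white_bottle','amber_middle','amber_short','tray','pen_cup']:
        for b in boxes_of(c,l)[:3]:
            x,y,w,h=map(int,b['box']);q=P[max(y,0):y+h,max(x,0):x+w].reshape(-1,3);q=q[~np.isnan(q[:,0])]
            if len(q)==0: continue
            zt=np.percentile(q[:,2],99.5);t=q[q[:,2]>zt-.006]
            print(l,round(b['p'],2),[x,y,w,h],'top',t.mean(0).round(3),'ext',np.ptp(t,0).round(3)[:2])
E
```

```text
[0.22559004 0.58220586 0.23006516] [-3.10183073e-04  1.83854952e-01  9.82952840e-01 -9.87555386e-04]
scene [ 1.17 -0.68  0.78]
bell_top 0.48 [327, 174, 16, 55] top [0.614 0.158 0.135] ext [0.031 0.03 ]
plunger 0.23 [234, 229, 45, 62] top [ 0.605 -0.097  0.116] ext [0.054 0.055]
square_jar 0.91 [182, 330, 61, 76] top [ 0.735 -0.347  0.115] ext [0.053 0.055]
square_jar 0.77 [235, 231, 44, 62] top [ 0.606 -0.098  0.116] ext [0.054 0.055]
square_jar 0.65 [164, 185, 37, 55] top [ 0.352 -0.101  0.116] ext [0.055 0.054]
amber_tall 0.7 [322, 177, 22, 50] top [0.614 0.158 0.135] ext [0.031 0.03 ]
round_tub 0.9 [210, 269, 39, 58] top [ 0.628 -0.212  0.086] ext [0.066 0.068]
round_tub 0.63 [323, 177, 21, 51] top [0.614 0.158 0.135] ext [0.031 0.03 ]
tall_white_bottle 0.62 [147, 287, 41, 76] top [ 0.614 -0.342  0.135] ext [0.037 0.036]
amber_middle 0.79 [342, 176, 21, 32] top [0.614 0.242 0.105] ext [0.034 0.1  ]
amber_short 0.55 [303, 210, 22, 34] top [0.626 0.076 0.083] ext [0.03 0.03]
tray 0.61 [279, 182, 95, 81] top [0.618 0.153 0.133] ext [0.025 0.023]
pen_cup 0.74 [304, 119, 27, 55] top [0
[... 514 characters left out ...]
amber_tall 0.83 [209, 166, 21, 28] top [0.61  0.159 0.135] ext [0.029 0.029]
amber_tall 0.54 [236, 111, 58, 30] top [0.762 0.048 0.031] ext [0.076 0.146]
amber_tall 0.3 [400, 167, 32, 27] top [ 0.609 -0.341  0.135] ext [0.034 0.031]
round_tub 0.63 [347, 159, 34, 36] top [ 0.623 -0.213  0.086] ext [0.064 0.066]
tall_white_bottle 0.9 [399, 167, 32, 26] top [ 0.609 -0.34   0.135] ext [0.034 0.029]
amber_middle 0.83 [174, 171, 22, 18] top [0.608 0.247 0.104] ext [0.029 0.028]
amber_short 0.71 [241, 167, 20, 19] top [0.622 0.076 0.082] ext [0.028 0.025]
tray 0.98 [167, 157, 104, 51] top [0.609 0.158 0.134] ext [0.032 0.029]
pen_cup 0.91 [119, 246, 38, 27] top [0.406 0.353 0.138] ext [0.055 0.041]
```

```bash
python3 -c "
import cv2
a=cv2.imread('pics/scene0.png');cv2.imwrite('pics/s1.png',cv2.resize(a[90:420,100:420],None,fx=1.8,fy=1.8,interpolation=2))
a=cv2.imread('pics/top0.png');cv2.imwrite('pics/t1.png',cv2.resize(a[90:350,90:470],None,fx=2,fy=2,interpolation=2))
import numpy as np
P=np.load('/tmp/top.npz')['P']
for c in [(.352,-.101),(.472,-.058),(.44,.077)]:
  m=(np.hypot(P[...,0]-c[0],P[...,1]-c[1])<.06)&(P[...,2]>.05);q=P[m];print(c,q[:,2].max().round(3),q.mean(0).round(3),len(q))
"
```

```text
(0.352, -0.101) 0.121 [ 0.349 -0.098  0.097] 896
(0.472, -0.058) 0.12 [ 0.471 -0.057  0.097] 846
(0.44, 0.077) 0.067 [0.439 0.076 0.062] 59
```

View pics/s1.png

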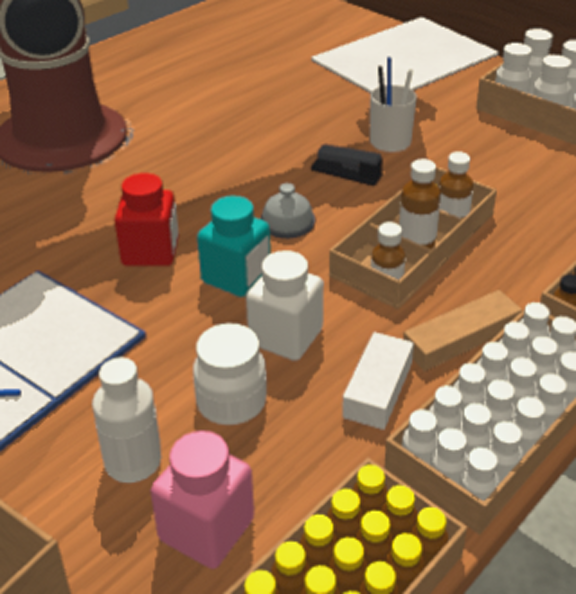

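View pics/t1.png

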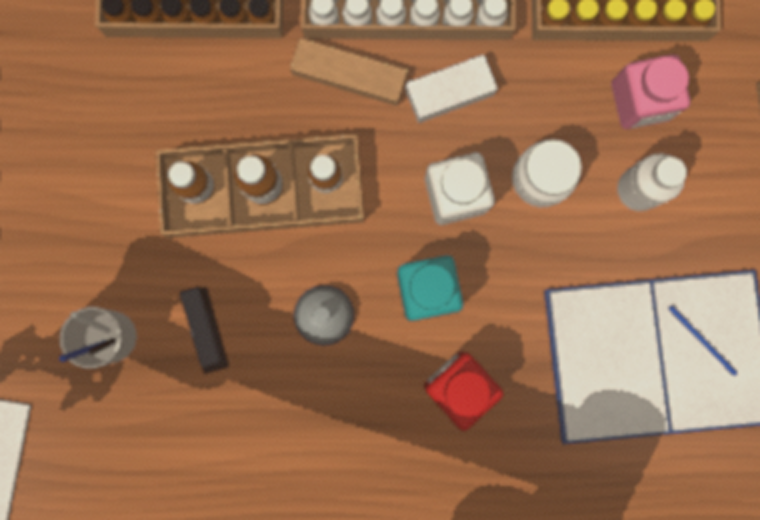

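The pictures show the white square jar between the teal jar and the round tub (top crop about 460,185). The bell is at about (325,313), and the tallest amber bottle is in the middle compartment at about (255,172). The heights match the spec: 115, 63 and 135 mm. The two cameras agree to 6 mm, so I'm moving towards the bell with the fingers shut.

Call:
{"name": "step_arm", "arguments": {
  "steps": [
    [-34,-35,0,0],
    [-34,-35,0,0],
    [-34,-35,0,0],
    [-34,-35,0,0],
    [-34,-35,0,0],
    [-34,-35,0,0],
    [-34,-35,0,0],
    [-34,-35,0,0]
  ],
  "claw": 0
}}

```text
time: 1.9
tool_pos: [0.3811, 0.218, 0.2309]
tool_rot: [0.002, 0.178, 0.984, 0.001]
contact_force: [1.8, 0.3, 0.1]
gripper_width: 0.001
```

Call:
{"name": "step_arm", "arguments": {
  "steps": [
    [-30,-32,0,0],
    [-30,-32,0,0],
    [-28,-29,0,0],
    [0,0,0,0],
    [0,0,0,0]
  ]
}}

```text
time: 2.4
tool_pos: [0.4337, 0.0899, 0.2325]
tool_rot: [0.004, 0.183, 0.983, 0.001]
contact_force: [-0.4, -0.3, -0.6]
gripper_width: 0.001
```

```bash
cat > look.py <<'E'
from h import *
import sys
lab,gx,gy,z,r=sys.argv[1],*map(float,sys.argv[2:6])
for c in ['wrist','top']:
    im,d,p,E=grab(c);P=cloud(d,p,E);cv2.imwrite('pics/%s_%s.png'%(lab,c),im[...,::-1])
    m=(np.hypot(P[...,0]-gx,P[...,1]-gy)<r)&(abs(P[...,2]-z)<.006)
    q=P[m]
    if len(q)<5: print(c,'few',len(q));continue
    (cx,cy),rr=cv2.minEnclosingCircle(q[:,:2].astype(np.float32))
    print(c,'n',len(q),'mean',q.mean(0).round(4),'circle',round(cx,4),round(cy,4),'dia',round(2*rr,4))
    T=pose();t=np.array([cx,cy,q[:,2].mean()])
    v,u=np.argwhere(m).mean(0);print('  px',u.round(),v.round(),'tool shift mm',(1000*T[:3,:3].T@(t-T[:3,3])).round(1))
T=pose();print(T[:3,3].round(4),T[:3,0].round(3),T[:3,2].round(3),state()['time'],state()['contact_force'])
E
python3 look.py bell .440 .077 .062 .03
```

```text
wrist n 378 mean [0.44   0.078  0.0615] circle 0.4406 0.0776 dia 0.0222
  px 266.0 196.0 tool shift mm [ -9.7  -9.9 171.1]
top few 0
[0.4334 0.0909 0.2325] [-0.934  0.357 -0.008] [ 0.009  0.001 -1.   ] 2.5 [ 0.29803034 -1.11354684  0.10181336]
```

View pics/bell_wrist.png

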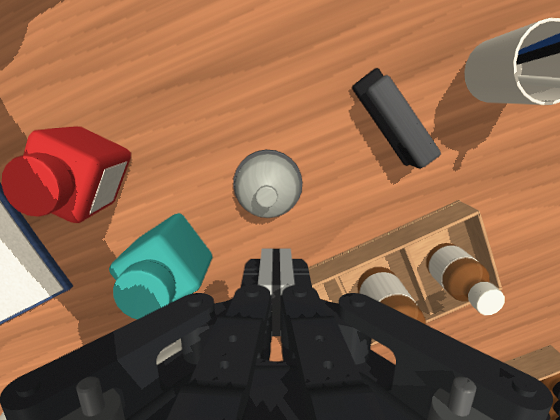

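The wrist view shows the plunger disc at pixel (266,196), measuring 22 mm across at z 0.0615, at (0.4406, 0.0776). Top and wrist agree to 2 mm. I'm going down.

Call:
{"name": "step_arm", "arguments": {
  "steps": [
    [-10,-10,20,0],
    [0,0,40,0],
    [0,0,40,0],
    [0,0,30,0],
    [0,0,15,0],
    [0,0,0,0],
    [0,0,0,0]
  ]
}}

```text
time: 3.2
tool_pos: [0.4401, 0.0879, 0.0855]
tool_rot: [0.007, 0.172, 0.985, 0.003]
contact_force: [0.8, -0.7, 1.2]
gripper_width: -0.001
```

Call:
{"name": "step_arm", "arguments": {
  "steps": [
    [-4,-9,0,0],
    [0,0,0,0],
    [0,0,0,0]
  ]
}}

```text
time: 3.5
tool_pos: [0.443, 0.0784, 0.0891]
tool_rot: [0.01, 0.171, 0.985, 0.003]
contact_force: [-0.1, 0.2, -0.8]
gripper_width: -0.001
```

```bash
python3 look.py bell2 .440 .0777 .062 .02; python3 -c "
from h import *
for i in range(4): s=state();print(s['tool_pos'].round(4) if hasattr(s['tool_pos'],'round') else s['tool_pos'],s['tool_rot'])"
```

```text
wrist n 1004 mean [0.438  0.0787 0.0614] circle 0.4402 0.0781 dia 0.0218
  px 273.0 235.0 tool shift mm [ 3.2 -1.6 27.8]
top few 0
[0.443  0.0784 0.0889] [-0.941  0.337 -0.018] [ 0.02   0.003 -1.   ] 3.6 [-0.39876898  0.29753295  0.57641592]
[0.443  0.0784 0.0889] [0.00962119 0.17101372 0.98521633 0.00324478]
[0.443  0.0784 0.0889] [0.00962119 0.17101372 0.98521633 0.00324478]
[0.443  0.0784 0.0889] [0.00962119 0.17101372 0.98521633 0.00324478]
[0.443  0.0784 0.0889] [0.00962119 0.17101372 0.98521633 0.00324478]
```

View pics/bell2_wrist.png

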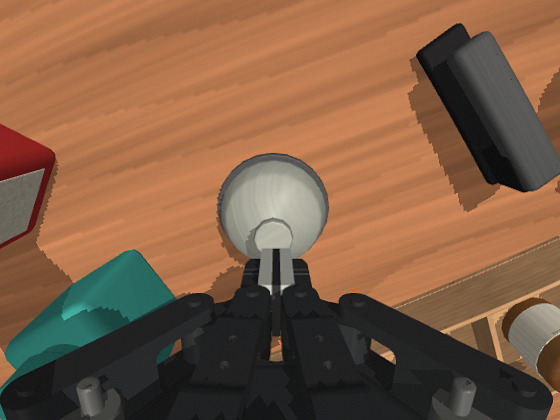

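The fingertips are over the disc at pixel (273,235), with 3 mm left to correct. Now I press.

Call:
{"name": "step_arm", "arguments": {
  "steps": [
    [3,-1,18,0],
    [0,0,5,0],
    [0,0,4,0],
    [0,0,3,0],
    [0,0,3,0]
  ]
}}

```text
time: 4.1
tool_pos: [0.4427, 0.0784, 0.0582]
tool_rot: [0.012, 0.171, 0.985, 0.004]
contact_force: [-2.6, 0.1, 3.8]
gripper_width: 0.002
```

Call:
{"name": "step_arm", "arguments": {
  "steps": [
    [0,0,4,0],
    [0,0,3,0]
  ]
}}

```text
time: 4.3
tool_pos: [0.4431, 0.0784, 0.0556]
tool_rot: [0.009, 0.171, 0.985, 0.003]
contact_force: [-17.8, -0.7, 33.2]
gripper_width: -0.003
```

The wrist force is 33 N, well above the 5 N needed, and z is about 0.0556, so the plunger bottomed out. I'm lifting off.

Call:
{"name": "step_arm", "arguments": {
  "steps": [
    [0,0,-4,0],
    [0,0,-10,0],
    [0,0,-30,0],
    [0,0,-45,0],
    [0,0,-45,0],
    [0,0,-40,0],
    [0,0,0,0],
    [0,0,0,0]
  ]
}}

```text
time: 5.1
tool_pos: [0.4407, 0.078, 0.239]
tool_rot: [0.012, 0.171, 0.985, 0.004]
contact_force: [0.4, 0.3, -1.1]
gripper_width: -0.001
```

```bash
python3 look.py up .441 .0777 .062 .02; python3 -c "
from h import *
T=pose()
print((1000*T[:3,:3].T@(np.array([.602,-.097,.24])-T[:3,3])).round())"
```

```text
wrist n 372 mean [0.44   0.0778 0.0615] circle 0.4406 0.0777 dia 0.0219
  px 273.0 181.0 tool shift mm [  4.5  -2.5 177.8]
top few 0
[0.4405 0.078  0.2382] [-0.941  0.337 -0.022] [ 0.024  0.003 -1.   ] 5.2 [-0.6873159   0.28374161 -0.83728436]
[-211. -110.    2.]
```

The plunger is back up at 0.0615. Next is the jar, travelling high.

Call:
{"name": "step_arm", "arguments": {
  "steps": [
    [-35,-18,0,0],
    [-35,-18,0,0],
    [-35,-18,0,0],
    [-35,-18,0,0],
    [-35,-18,0,0],
    [-30,-16,0,0],
    [0,0,0,0],
    [0,0,0,0]
  ]
}}

```text
time: 6.0
tool_pos: [0.5971, -0.0953, 0.2218]
tool_rot: [-0.001, 0.17, 0.985, 0.005]
contact_force: [-0.2, 0.6, -1.1]
gripper_width: -0.001
```

```bash
python3 look.py jar .602 -.097 .115 .045
```

```text
wrist n 3402 mean [ 0.6006 -0.0954  0.1146] circle 0.6018 -0.0957 dia 0.0539
  px 276.0 209.0 tool shift mm [-5.30e+00  1.00e-01  1.07e+02]
top n 261 mean [ 0.5939 -0.0931  0.1145] circle 0.5993 -0.0968 dia 0.053
  px 320.0 183.0 tool shift mm [ -3.4  -2.3 107.8]
[ 0.5968 -0.0945  0.2223] [-0.943  0.334  0.003] [ 0.001  0.01  -1.   ] 6.1 [-0.31160265 -0.34149214 -0.36651141]
```

View pics/jar_wrist.png

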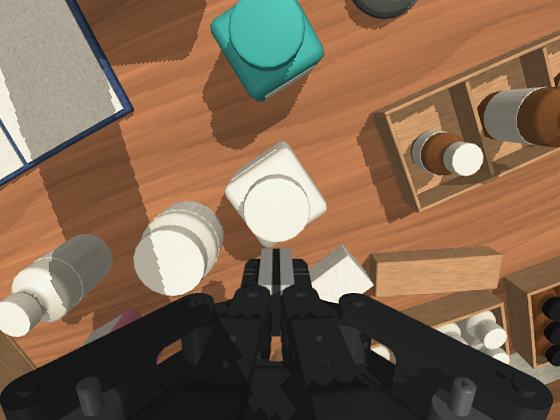

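The white square jar is under the fingers, its cap at pixel (276,209), 54 mm across at z 0.115. I'm descending to 3 cm above it.

Call:
{"name": "step_arm", "arguments": {
  "steps": [
    [-5,0,25,0],
    [0,0,30,0],
    [0,0,18,0],
    [0,0,0,0],
    [0,0,0,0]
  ]
}}

```text
time: 6.6
tool_pos: [0.5995, -0.0903, 0.1491]
tool_rot: [0.001, 0.166, 0.986, 0.005]
contact_force: [0.6, 0.2, 0.2]
gripper_width: 0.0
```

Call:
{"name": "step_arm", "arguments": {
  "steps": [
    [-4,-4,3,0],
    [0,0,0,0],
    [0,0,0,0],
    [0,0,0,0],
    [0,0,0,0],
    [0,0,0,0],
    [0,0,0,0],
    [0,0,0,0]
  ]
}}

```text
time: 7.4
tool_pos: [0.6046, -0.0958, 0.1519]
tool_rot: [0.005, 0.166, 0.986, 0.005]
contact_force: [-0.6, 0.4, -0.4]
gripper_width: -0.001
```

Call:
{"name": "step_arm", "arguments": {
  "steps": [
    [3,1,4,0],
    [0,0,1,0],
    [0,0,1,0],
    [0,0,1,0],
    [0,0,1,0],
    [0,0,1,0],
    [0,0,1,0],
    [0,0,1,0]
  ]
}}

```text
time: 8.2
tool_pos: [0.6017, -0.0935, 0.1394]
tool_rot: [0.005, 0.166, 0.986, 0.005]
contact_force: [0.9, 0.3, 0.5]
gripper_width: -0.005
```

Call:
{"name": "step_arm", "arguments": {
  "steps": [
    [0,-1,-2,0],
    [0,0,0,0],
    [0,0,0,0],
    [0,0,0,0],
    [0,0,0,0],
    [0,0,0,0],
    [0,0,0,0],
    [0,0,0,0]
  ]
}}

```text
time: 9.0
tool_pos: [0.6014, -0.0946, 0.1418]
tool_rot: [0.005, 0.166, 0.986, 0.005]
contact_force: [-0.3, -1.1, -0.4]
gripper_width: -0.004
```

Call:
{"name": "step_arm", "arguments": {
  "steps": [
    [0,0,0,0],
    [0,0,0,0],
    [0,0,0,0],
    [0,0,0,0],
    [0,0,0,0],
    [0,0,0,0],
    [0,0,0,0],
    [0,0,0,0]
  ]
}}

```text
time: 9.8
tool_pos: [0.6014, -0.0946, 0.1417]
tool_rot: [0.005, 0.166, 0.986, 0.005]
contact_force: [-0.7, 0.8, 0.4]
gripper_width: 0.002
```

Call:
{"name": "step_arm", "arguments": {
  "steps": [
    [0,0,0,0],
    [0,0,0,0],
    [0,0,0,0],
    [0,0,0,0],
    [0,0,0,0],
    [0,0,0,0],
    [0,0,0,0],
    [0,0,0,0]
  ]
}}

```text
time: 10.6
tool_pos: [0.6014, -0.0946, 0.1417]
tool_rot: [0.005, 0.166, 0.986, 0.005]
contact_force: [-0.2, -0.0, -0.4]
gripper_width: -0.001
```

```bash
python3 look.py jar2 .602 -.097 .115 .045
```

```text
wrist n 4901 mean [ 0.5943 -0.0933  0.1145] circle 0.6017 -0.0957 dia 0.0539
  px 273.0 231.0 tool shift mm [-0.4 -1.2 27.2]
top n 128 mean [ 0.5869 -0.0894  0.1146] circle 0.5944 -0.0944 dia 0.05
  px 319.0 186.0 tool shift mm [ 6.8 -2.4 27. ]
[ 0.6014 -0.0946  0.1417] [-0.945  0.327 -0.008] [ 0.011  0.008 -1.   ] 10.7 [ 0.83093448  1.27315217 -0.14228881]
```

Held over the jar for more than 2 s, within 1.2 mm of centre. Going up, then across to the tall amber bottle.

Call:
{"name": "step_arm", "arguments": {
  "steps": [
    [0,0,-40,0],
    [0,0,-40,0],
    [0,0,-25,0],
    [0,0,0,0]
  ]
}}

```text
time: 11.1
tool_pos: [0.5989, -0.0951, 0.2478]
tool_rot: [0.003, 0.166, 0.986, 0.005]
contact_force: [0.1, 0.3, 0.1]
gripper_width: 0.001
```

Call:
{"name": "step_arm", "arguments": {
  "steps": [
    [12,40,0,0],
    [12,40,0,0],
    [12,40,0,0],
    [12,40,0,0],
    [12,40,0,0],
    [12,40,0,0],
    [0,0,0,0],
    [0,0,0,0]
  ]
}}

```text
time: 11.9
tool_pos: [0.6074, 0.1628, 0.2396]
tool_rot: [-0.002, 0.168, 0.986, 0.003]
contact_force: [0.7, -0.2, 0.5]
gripper_width: -0.002
```

```bash
python3 look.py amb .611 .1585 .135 .03
```

```text
wrist n 1205 mean [0.6105 0.1601 0.1336] circle 0.6112 0.1597 dia 0.0323
  px 273.0 211.0 tool shift mm [ -5.3  -2.1 105.7]
top few 0
[0.6075 0.1617 0.2398] [-0.943  0.333  0.005] [-0.003  0.008 -1.   ] 12.0 [-0.51098128  0.42044704 -0.9028387 ]
```

View pics/amb_wrist.png

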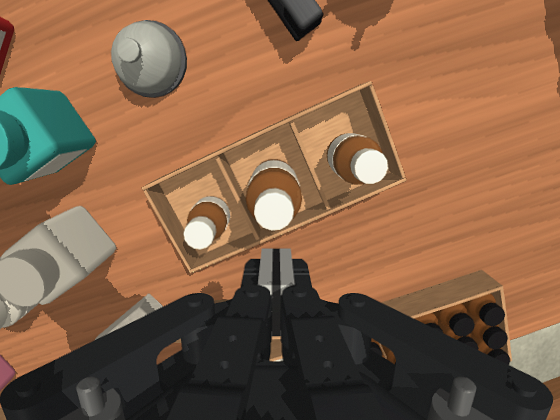

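The tall amber cap is at pixel (273,211), in the middle compartment, 32 mm across at z 0.134, at (0.6112, 0.1597). I'm descending to about 0.162.

Call:
{"name": "step_arm", "arguments": {
  "steps": [
    [-5,-2,25,0],
    [0,0,30,0],
    [0,0,18,0],
    [0,0,0,0],
    [0,0,0,0],
    [0,0,0,0]
  ]
}}

```text
time: 12.6
tool_pos: [0.6134, 0.1504, 0.1663]
tool_rot: [-0.0, 0.174, 0.985, 0.003]
contact_force: [0.4, 0.4, 0.3]
gripper_width: 0.001
```

Call:
{"name": "step_arm", "arguments": {
  "steps": [
    [5,8,2,0],
    [0,0,0,0],
    [0,0,0,0],
    [0,0,0,0]
  ]
}}

```text
time: 13.0
tool_pos: [0.6134, 0.1605, 0.1686]
tool_rot: [0.003, 0.174, 0.985, 0.004]
contact_force: [-0.5, -1.0, -0.2]
gripper_width: 0.002
```

```bash
python3 look.py amb2 .611 .1595 .135 .03
```

```text
wrist n 1931 mean [0.6084 0.1608 0.1335] circle 0.611 0.16 dia 0.032
  px 273.0 231.0 tool shift mm [ 2.4 -1.7 35.2]
top n 21 mean [0.6013 0.1648 0.1337] circle 0.5999 0.1657 dia 0.0129
  px 212.0 178.0 tool shift mm [14.6 -0.  34.8]
[0.6134 0.1604 0.1685] [-0.939  0.343 -0.004] [ 0.007  0.008 -1.   ] 13.1 [-0.01464739  0.05468771  0.29403724]
```

Call:
{"name": "step_arm", "arguments": {
  "steps": [
    [2,-1,6,0],
    [0,0,0,0],
    [0,0,0,0],
    [0,0,0,0],
    [0,0,0,0],
    [0,0,0,0],
    [0,0,0,0],
    [0,0,0,0]
  ]
}}

```text
time: 13.9
tool_pos: [0.6108, 0.16, 0.1615]
tool_rot: [0.003, 0.174, 0.985, 0.004]
contact_force: [0.4, 0.3, 0.6]
gripper_width: -0.001
```

Call:
{"name": "step_arm", "arguments": {
  "steps": [
    [0,0,0,0],
    [0,0,0,0],
    [0,0,0,0],
    [0,0,0,0],
    [0,0,0,0],
    [0,0,0,0],
    [0,0,0,0],
    [0,0,0,0]
  ]
}}

```text
time: 14.7
tool_pos: [0.6109, 0.16, 0.1617]
tool_rot: [0.003, 0.174, 0.985, 0.004]
contact_force: [-0.6, 0.0, 0.6]
gripper_width: -0.002
```

Call:
{"name": "step_arm", "arguments": {
  "steps": [
    [0,0,0,0],
    [0,0,0,0],
    [0,0,0,0],
    [0,0,0,0],
    [0,0,0,0],
    [0,0,0,0],
    [0,0,0,0],
    [0,0,0,0]
  ]
}}

```text
time: 15.5
tool_pos: [0.6109, 0.16, 0.1617]
tool_rot: [0.003, 0.174, 0.985, 0.004]
contact_force: [0.4, 0.3, -0.3]
gripper_width: 0.003
```

Call:
{"name": "step_arm", "arguments": {
  "steps": [
    [0,0,0,0],
    [0,0,0,0],
    [0,0,0,0],
    [0,0,0,0],
    [0,0,0,0],
    [0,0,0,0]
  ]
}}

```text
time: 16.1
tool_pos: [0.6109, 0.1601, 0.1617]
tool_rot: [0.003, 0.174, 0.985, 0.004]
contact_force: [0.8, -0.4, 0.1]
gripper_width: -0.001
```

```bash
python3 look.py amb3 .611 .1595 .135 .03
```

```text
wrist n 1767 mean [0.607  0.1615 0.1335] circle 0.6111 0.16 dia 0.032
  px 275.0 236.0 tool shift mm [-0.1 -0.2 28.2]
top n 16 mean [0.5986 0.1622 0.1345] circle 0.5976 0.1633 dia 0.0116
  px 213.0 179.0 tool shift mm [13.8 -1.8 27.2]
[0.6109 0.16   0.1617] [-0.939  0.343 -0.004] [ 0.007  0.007 -1.   ] 16.2 [-0.24836559  0.18989859 -0.45935798]
```

```bash
python3 -c "
from plant import *
print(job_done())"
```

```text
the job is handed in; nothing more can be done
None
```

I pressed the bell, pointed at the white square jar, then at the tallest amber bottle, and handed the job in while still pointing at that bottle. `job_done` gives no verdict, so this rests on my own measurements. The job took 16.2 s of the 48 s allowed.

- **Bell:** I pressed it with the fingers shut until it bottomed out. The TCP reached z ≈ 0.056 and the wrist force 33 N upward (about 38 N in all), against the 5 N it needs. Seen from the wrist camera afterwards, the plunger was back up at z = 0.0615.
- **White square jar:** I held the fingertips 27 mm above the middle of the cap for about 2.4 s, 1.3 mm off centre.
- **Tallest amber bottle (middle compartment):** I held 28 mm above the middle of the cap for more than 2 s, within about 0.3 mm, with contact force at noise level.

Away from the bell, the wrist force stayed at noise level at every check. The jar and amber bottle caps measured in the same place before and after pointing. I kept all travel between things at about z = 0.22 or higher.

One disagreement: in the last two holds the top camera put the cap centres 7 to 14 mm away from the wrist camera's. The gripper was hiding most of each cap from above, so I went by the wrist camera, which saw full cap circles of the right diameter.

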